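Find the warped palette by rocking it on the checking plate and set it aside

TASK

One of the three white mixing palettes on the steel checking plate is warped underneath. Press gently, with 5 to 10 N and never over 20 N, straight down on an end of one palette after another until you find the one that rocks, and hold it for a moment with its end pressed right down on the plate like that; then let it up, lift it across, lay it right way up in the middle of the blue practice board and let go. Leave the two flat palettes lying on the plate and do not disturb the small jar, the polish bottle or the glass dish.

Things in the scene. Friction and masses are not known exactly. Their poses are not given: they have to be found in the camera images.
- palette_1: one of three white glazed palettes, 120 (its x, length) x 44 (its y) mm, hand made and unequal, 10 to 13 mm thick (not told; no sign of the warp), 0.14 to 0.28 kg, three shallow wells in the top, plain ends. Origin at the centre of its underside, z up. Starts level on the plate, in any of the three places. One of the three (not told which) rocks when pressed at an end (see checking_plate).
- palette_2: one of three white glazed palettes, 120 (its x, length) x 44 (its y) mm, hand made and unequal, 10 to 13 mm thick (not told; no sign of the warp), 0.14 to 0.28 kg, three shallow wells in the top, plain ends. Origin at the centre of its underside, z up. Starts level on the plate, in any of the three places. One of the three (not told which) rocks when pressed at an end (see checking_plate).
- palette_3: one of three white glazed palettes, 120 (its x, length) x 44 (its y) mm, hand made and unequal, 10 to 13 mm thick (not told; no sign of the warp), 0.14 to 0.28 kg, three shallow wells in the top, plain ends. Origin at the centre of its underside, z up. Starts level on the plate, in any of the three places. One of the three (not told which) rocks when pressed at an end (see checking_plate).
- checking_plate: fixed flat steel slab, 180 (x) x 310 (y) x 20 mm; origin at the centre of its underside, top 20 mm above. Palettes lie on it side by side along its y, 95 mm apart, lengths about along its x. The warped one bears only on the middle 30 mm of its length, both ends 2.5 mm clear: 1 to 2 N at an end tips it 0.055 rad until the end touches the plate; let go, it falls back level.
- practice_sheet: blue A4 practice board, 297 (its x) x 210 (its y) mm, fixed flat on the table; bearing surface 2 mm above its origin, which is the centre of its underside.
- pigment_jar: small round jar with a black lid, 32 mm across, 23 mm high, loose on a far corner of the blue board about 135 mm from its middle; origin at the centre of its underside. Leave alone.
- polish_bottle: nail polish bottle, 27 x 34 x 88 mm, standing loose on the table to the left of the plate; origin at the centre of its underside. Leave alone.
- dappen_dish: faceted glass dish, 52 mm across, 21 mm high, loose on the table behind the plate; origin at the centre of its underside. Leave alone.

How it is judged:
By the outcome, as a careful person would: the job done as asked, in the order asked, and still so for the second after the job is handed in, with the robot touching nothing.
It also fails if it takes over 72 s, if anything falls off the work surface, if the arm or the gripper's body presses on something with over 40 N, if the wrist force passes 120 N, or if a joint passes its speed limit or range.

ROBOT

A 6-joint arm with a two-finger parallel gripper is mounted at the origin on a cart in front of the work surface, level with it; the furniture and walls round the work are solid. World frame = base frame: x ahead of the robot, y to its left, z up, the work surface at z = 0. Lengths are in mm, angles in rad, forces in N, time in s.
With the tool pointing down it reaches from about 325 to 775 mm from the base axis. Payload 9.3 kg.
Tool frame: the origin (TCP) lies on the centre line of the jaws, within the pads' length; the fingertips stand ahead of it and the grasp point (between the pads) lies 6 mm ahead of it (arm.tcp_to_tips is the z of the fingertips in the tool frame, in mm); z points along the fingers, y is the line along which they close (so a half turn about z gives the same grasp; the last joint's range is limited). The gripper opens to 85 mm and grips with 20 to 120 N. Pads are 22 mm wide; open, the fingers measure 114 mm over their backs; the gripper's body (76 mm by 85 mm) begins 54 mm behind the grasp point. The pads swing forward as they close: fully open they stand 13 mm farther back than shut.
Start: joints at [-1.468, 0.259, 0.021, 1.334, 0, 1.418], TCP at [139.154, -532.102, 256.279] pointing down, gripper open.
Joint ranges: [-3.04, 3.04], [-0.91, 1.82], [-1.04, 1.36], [-1.92, 1.95], [-1.52, 1.45], [-3.14, 3.14]. Speed limits (rad/s): [2.22, 2.22, 2.79, 3.14, 3.14, 3.14].

INTERFACE

Orientations are given as [roll, pitch, yaw] about the fixed x, y, z axes, in that order (R = Rz(yaw) Ry(pitch) Rx(roll)).
In Python, from plant import arm gives the robot as it stands.
- The arm moves only by the tool play_rows, never from a script. Its argument "deltas" is a list of rows, each a list of 3 entries, a list of its own where there are three numbers: the finger opening in cm, from 0 to 8.54, then the shift along the tool's x, y, z in cm, then the turn about the tool's z in rad. In form: [[fingers, [dx, dy, dz], twist], ...]. A call has exactly 10 rows; each row is the pose to reach, as a shift and turn from the pose commanded when the call began, along the tool's axes at that moment; what a row does not reach only later rows make up. A row lasts 1/10 s, in which the tool goes at most 50 mm and 8.59 degrees, less where a joint would pass 70% of its speed; a pose out of reach is approached as far as the arm can. A call with a gripper value outside its range is refused whole. The fingers move at their own pace and stop on an object; "newtons" is the grip in N (left out, the last holds). Time passes only in rows, so rows that repeat a pose let the fingers close, or fill a call up. It gives the time, the measured TCP pose, the force, the opening and the grip force at its end, in the units of the state.
- arm.observe(): the state, without advancing time (a new reading comes with each control period).
- arm.grab_frame(name): name is "side" or "top" or "wrist"; returns the picture (400x640x3 uint8, blue, green, red); there is no depth.
- arm.calibration(name): a dict with "mtx" (3x3 intrinsics, pixels), "D" ([k1, k2, p1, p2, k3] as OpenCV has them; the pictures are not rectified), "position" and "rotation" of the camera in the world. Camera axes: x right, y up, looking along -z (the intrinsics and any distortion apply to the point x, -y, -z); pixel columns grow to the right and rows downward; lengths in mm; the calibration is good to about 2 mm. A picture is of the moment at which its call begins: read the wrist's pose just before it. calibration takes no time and is no camera call; for the wrist camera it gives the pose at the moment of the call.
- arm.close_job(): hands the job in; it is judged then, once.
Trained networks look in the newest picture that a camera, given by its name, has taken for a name from the list of things; names that differ only in an ending like _2 or _b are one class to them, and where a whole thing is asked for, a point or a joint stands for the part that bears it (a point fixed in the world has none). Each returns a list of dicts, best first, with "confidence" (0 to 1); they miss things now and then, are a little off and sometimes report something else, mostly with a low value. They report only what shows in the picture. A call takes as long as a camera call.
- arm.boxes_of(camera, target): "point" ([x, y, z] in mm, in world coordinates, good to about 4 mm: the middle of the surface that is visible of it).
- arm.spot_point(camera, target): "point" ([x, y, z] in mm, in world coordinates, good to about 4 mm: a listed point, or the origin of a listed thing).
The state is a dict: "clock": time; "joints": joint angles; "qvel": joint speeds; "joint_torque": joint torques, N m; "position": TCP position; "tool_rot": TCP orientation; "ft_force": force on the tool from outside, world axes, zero at the start; "torque": the same for the moment, N m; "opening": finger opening in mm; "grasp_force": force on a finger pad.
Only numpy, scipy, OpenCV 4.12 (cv2) and the standard library are available. Lean on these libraries where they do the work, as an engineer would, in place of code of your own. Each camera call takes 0.05 s, during which the arm holds its last target. There are 200 camera calls.

## Working session

There is one attempt and no reset: what is moved stays moved. The work goes in short steps, Python scripts to look and compute and a tool call to move; the robot and the scene stay as the last step left them, time stands still between calls to the robot, and variables do not carry over. Pictures are saved under pics/ and viewed, at most 10 in all, crops included, and the job is handed in when it is done.

Besides the shell and the picture viewer there is one more tool, called after "Emit:" as a command line: name --argument value ..., lists and objects as JSON in quotes. play_rows: Moves the arm, as the interface text tells. Its arguments: {"type":"object","properties":{"deltas":{"type":"array","items":{"type":"array"}},"newtons":{"type":"number"}},"required":["deltas"]}

```bash
mkdir -p pics
python3 - <<'E'
from plant import arm
import cv2
s=arm.observe(); print(s); print(arm.tcp_to_tips)
for n in ("top","side"):
    im=arm.grab_frame(n); cv2.imwrite(f"pics/{n}0.png",im)
    for t in ("palette_1","checking_plate","practice_sheet","pigment_jar","polish_bottle","dappen_dish"):
        for f in (arm.spot_point,):
            print(n,t,[([round(v) for v in d["point"]],round(d["confidence"],2)) for d in f(n,t)][:4])
E
```

```text
{'clock': 0.0, 'joints': array([-1.46763636e+00,  2.59235402e-01,  2.07516671e-02,  1.33371003e+00,
       -8.84423702e-07,  1.41823711e+00]), 'qvel': array([-8.25819028e-04, -1.90966453e-03,  2.34829553e-04,  6.43635615e-04,
        9.43711166e-05, -6.48486938e-04]), 'joint_torque': array([-1.08939596e-03, -5.55636334e+01,  3.44526458e+01,  1.37140369e-02,
       -1.40272459e-04, -4.90703243e-06]), 'position': array([ 139.10857519, -531.85880885,  255.63870116]), 'tool_rot': array([-3.14021131e+00, -2.11492301e-04,  2.55719035e-01]), 'ft_force': array([ 0.67139493,  0.12346638, -0.63910618]), 'torque': array([ 0.00616623, -0.02018918,  0.00423532]), 'grasp_force': 0.0, 'opening': 85.2909045834508}
25.0
top palette_1 [([540, 250, 19], 0.95), ([543, 159, 20], 0.72)]
top checking_plate [([555, 157, 4], 0.93)]
top practice_sheet [([511, -290, 0], 0.81)]
top pigment_jar [([610, -210, 1], 0.59)]
top polish_bottle [([500, 407, 0], 0.47)]
top dappen_dish [([748, -12, 0], 0.54)]
side palette_1 [([542, 164, 20], 0.91), ([545, 244, 20], 0.9), ([579, 71, 20], 0.63)]
side checking_plate [([551, 160, 5], 0.76)]
side practice_sheet [([514, -286, 1], 0.93)]
side pigment_jar [([609, -204, 4], 0.51)]
side polish_bottle [([499, 403, 0], 0.81)]
side dappen_dish [([748, -11, -2], 0.45)]
```

View pics/top0.png

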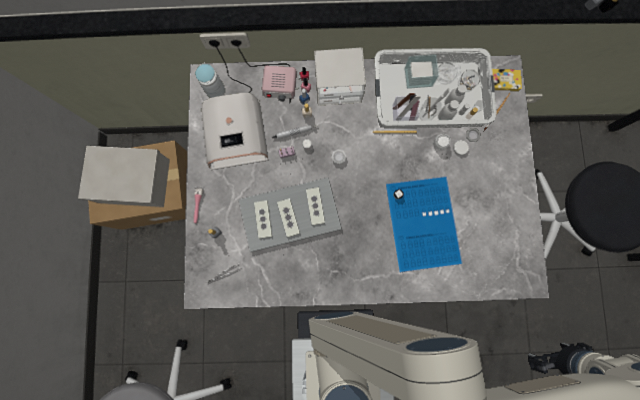

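View pics/side0.png

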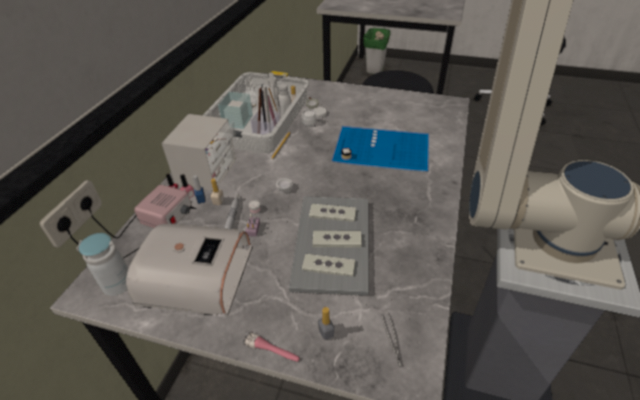

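The top view shows the plate around (290,215) with palettes at (263,219), (289,217) and (316,206). The board is at (424,224), with the jar on it at (399,194). The bottle is at (214,231) and the dish at (339,157). Next I'll segment the palettes and the board.

```bash
cat > h.py <<'E'
from plant import arm
import cv2, numpy as np
from scipy.spatial.transform import Rotation as R
def plane(cal,uv,z):
    p=cv2.undistortPoints(np.float64(uv).reshape(-1,1,2),np.float64(cal["mtx"]),np.float64(cal["D"])).reshape(-1,2)
    d=np.c_[p[:,0],-p[:,1],-np.ones(len(p))]@np.array(cal["rotation"]).reshape(3,3).T
    o=np.array(cal["position"]); return o+d*((z-o[2])/d[:,2])[:,None]
def rects(cal,mask,z,amin,size=None):
    cs,_=cv2.findContours(mask.astype(np.uint8)*255,cv2.RETR_EXTERNAL,cv2.CHAIN_APPROX_NONE); out=[]
    for c in cs:
        if len(c)<10 : continue
        w=plane(cal,c.reshape(-1,2),z)[:,:2]
        (cx,cy),(a,b),t=cv2.minAreaRect(w.astype(np.float32))
        if a*b<amin: continue
        if b>a: a,b,t=b,a,t+90
        t=(t+90)%180-90
        out.append([round(float(v),1) for v in (cx,cy,a,b,t)])
    return out
def delta(pos,yaw):
    "shift in tool axes (cm) and twist from the measured pose to pos (mm), yaw of tool, tool down"
    s=arm.observe(); r=R.from_euler("xyz",s["tool_rot"])
    d=r.inv().apply(np.array(pos)-s["position"])/10
    tw=-(yaw-s["tool_rot"][2]); tw=(tw+np.pi/2)%np.pi-np.pi/2
    return d.round(2),round(tw,3)
E
python3 - <<'E'
from h import *
im=arm.grab_frame("top"); cal=arm.calibration("top"); print(cal["position"])
hsv=cv2.cvtColor(im,cv2.COLOR_BGR2HSV).astype(int)
roi=np.zeros(im.shape[:2],bool); roi[180:255,240:345]=1
print(im[219,257],im[219,250],im[200,289])
for th in (170,190): print(rects(cal,roi&(im.min(2)>th),31,1500))
b=(hsv[...,0]>95)&(hsv[...,0]<115)&(hsv[...,1]>150)
b[:,:370]=0;b[:170]=0;b[280:]=0
print(rects(cal,b,2,10000))
print(arm.calibration("wrist"))
print(delta([500,160,300],0))
E
```

```text
[ 382.81396227   53.75416687 1380.86536628]
[184 198 197] [139 140 138] [187 200 199]Traceback (most recent call last):
  File "<stdin>", line 6, in <module>
  File "h.py", line 12, in rects
    w=plane(cal,c.reshape(-1,2),z)[:,:2]
      ~~~~~^^^^^^^^^^^^^^^^^^^^^^^
  File "h.py", line 6, in plane
    d=np.c_[p[:,0],-p[:,1],-np.ones(len(p))]@np.array(cal["rotation"]).reshape(3,3).T
                                             ~~~~~~~~~~~~~~~~~~~~~~~~~~~~~~~~~^^^^^
ValueError: cannot reshape array of size 3 into shape (3,3)
```

```bash
sed -i 's/np.array(cal\["rotation"\]).reshape(3,3).T/R.from_euler("xyz",cal["rotation"]).as_matrix().T/' h.py
python3 - <<'E'
from h import *
im=arm.grab_frame("top"); cal=arm.calibration("top")
hsv=cv2.cvtColor(im,cv2.COLOR_BGR2HSV).astype(int)
roi=np.zeros(im.shape[:2],bool); roi[180:255,240:345]=1
for th in (165,175): print(rects(cal,roi&(im.min(2)>th),31,1500))
b=(hsv[...,0]>95)&(hsv[...,0]<115)&(hsv[...,1]>150)
b[:,:370]=0;b[:170]=0;b[280:]=0
print(rects(cal,b,2,10000))
print(cal,arm.calibration("wrist"))
print(arm.observe()["position"],delta([500,160,300],0))
E
```

```text
[[541.0, 245.6, 117.8, 42.0, 7.0], [543.7, 162.2, 117.7, 42.5, 14.8], [579.2, 72.0, 115.5, 41.8, 8.1]]
[[539.9, 245.5, 114.6, 42.0, 7.0], [544.0, 162.2, 117.3, 42.0, 14.6], [578.6, 71.9, 114.5, 41.6, 8.6]]
[[513.7, -287.1, 294.2, 206.8, 5.9]]
{'mtx': array([[414.04903994,   0.        , 319.64577997],
       [  0.        , 414.04903994, 195.02208299],
       [  0.        ,   0.        ,   1.        ]]), 'D': array([-0.0361886,  0.       ,  0.       ,  0.       ,  0.       ]), 'position': array([ 382.81396227,   53.75416687, 1380.86536628]), 'rotation': array([ 0.16890879,  0.00570722, -1.59790766])} {'mtx': array([[324.8561011 ,   0.        , 317.83712908],
       [  0.        , 324.8561011 , 199.12308195],
       [  0.        ,   0.        ,   1.        ]]), 'D': array([-0.04931594,  0.        ,  0.        ,  0.        ,  0.        ]), 'position': array([ 213.30857461, -512.63354709,  372.96234603]), 'rotation': array([-3.04476711e-01, -1.00566437e-03, -1.31541679e+00])}
[ 139.16941427 -532.10179583  256.30628539] (array([ 52.42, -57.83,  -4.37]), np.float64(0.256))
```

Run:
```python
from h import *
for p,y in (([532.5,65.2,120],8.3),([498.3,150.3,120],14.7),([494.3,239.9,120],7)): print(delta(p,np.radians(y)))
```

```text
(array([ 53.17, -47.83,  13.63]), np.float64(0.111))
(array([ 52.01, -56.93,  13.63]), np.float64(-0.001))
(array([ 53.89, -65.7 ,  13.63]), np.float64(0.134))
```

Emit:
play_rows --deltas '[[0,[2,-2,0],0.02],[0,[6,-5,0],0.04],[0,[10,-9,0],0.06],[0,[13,-12,0],0.08],[0,[17,-15,0],0.1],[0,[20,-18,0],0.11],[0,[23,-21,0],0.11],[0,[27,-24,0],0.11],[0,[30,-27,0],0.11],[0,[34,-30,0],0.11]]' --newtons 20

```text
clock: 1.8
position: [392.5, -154.2, 256.7]
tool_rot: [3.141, -0.001, 0.145]
ft_force: [0.2, -1.2, 0.5]
opening: -0.2
grasp_force: 0.0
```

Emit:
play_rows --deltas '[[0,[3.5,-3,1],0],[0,[7,-6,2],0],[0,[10.5,-9,4],0],[0,[14,-12,6],0],[0,[17,-15,8],0],[0,[19,-17.6,10],0],[0,[19.2,-17.8,12],0],[0,[19.2,-17.8,13.6],0],[0,[19.2,-17.8,13.6],0],[0,[19.2,-17.8,13.6],0]]'

```text
clock: 2.8
position: [556.3, 48.1, 120.6]
tool_rot: [-3.142, 0.0, 0.146]
ft_force: [0.9, 0.7, 0.6]
opening: -0.3
grasp_force: 0.0
```

Run:
```python
from h import *
s=arm.observe();print(s["clock"],s["position"],s["tool_rot"],s["ft_force"],s["opening"])
im=arm.grab_frame("wrist"); cv2.imwrite("pics/w1.png",im)
print(delta([532.5,65.2,62],np.radians(8.3)))
```

```text
2.8 [556.33685063  48.09806078 120.60503282] [-3.14152968e+00  1.96010807e-04  1.45670643e-01] [0.91882252 0.6538529  0.60556106] -0.2558400795417969
(array([-2.14, -2.06,  5.91]), np.float64(0.001))
```

View pics/w1.png

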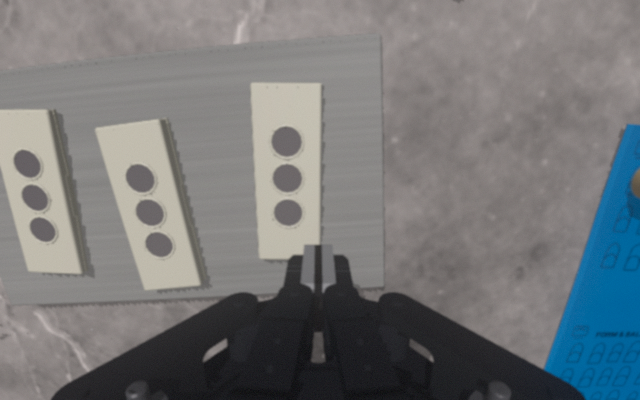

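The wrist view shows palette C with corners near (250,83), (321,83) and (259,260), and the closed tips at (318,250). B is centred near (150,205) and A near (38,190). I'll measure them with this view.

Run:
```python
from h import *
cal=arm.calibration("wrist"); im=arm.grab_frame("wrist")
m=im.min(2); print(m[110,290],m[60,290],m[200,350])
for th in (140,150): 
    k=m>th; k[262:]=0; print(rects(cal,k,31.5,1500))
```

```text
175 137 132
[[552.6, 164.6, 99.9, 44.0, 14.8], [546.2, 243.8, 109.4, 43.5, 6.9], [582.2, 72.5, 123.2, 43.8, 7.5], [668.4, 106.6, 149.7, 24.8, -82.6], [646.9, 225.2, 48.6, 36.1, -28.0]]
[[552.4, 164.4, 99.5, 42.9, 14.9], [545.9, 243.5, 108.8, 42.4, 6.8], [580.1, 72.1, 117.4, 42.6, 7.7]]
```

Emit:
play_rows --deltas '[[0,[-1,-1,1],0],[0,[-2.1,-2.1,2],0],[0,[-2.1,-2.1,3],0],[0,[-2.1,-2.1,4],0],[0,[-2.1,-2.1,5],0],[0,[-2.1,-2.1,5.5],0],[0,[-2.1,-2.1,5.8],0],[0,[-2.1,-2.1,6],0],[0,[-2.1,-2.1,6.1],0],[0,[-2.1,-2.1,6.1],0]]'

```text
clock: 3.9
position: [532.6, 65.9, 59.4]
tool_rot: [3.142, -0.0, 0.146]
ft_force: [-0.9, -0.3, 0.4]
opening: -0.2
grasp_force: 0.0
```

Emit:
play_rows --deltas '[[0,[0,0,0.02],0],[0,[0,0,0.04],0],[0,[0,0,0.06],0],[0,[0,0,0.08],0],[0,[0,0,0.1],0],[0,[0,0,0.12],0],[0,[0,0,0.14],0],[0,[0,0,0.15],0],[0,[0,0,0.15],0],[0,[0,0,0.15],0]]'

```text
clock: 4.9
position: [532.5, 65.9, 57.8]
tool_rot: [-3.142, 0.0, 0.146]
ft_force: [-0.1, -0.4, 0.1]
opening: 0.5
grasp_force: 0.0
```

Emit:
play_rows --deltas '[[0,[0,0,0.01],0],[0,[0,0,0.02],0],[0,[0,0,0.03],0],[0,[0,0,0.04],0],[0,[0,0,0.05],0],[0,[0,0,0.06],0],[0,[0,0,0.07],0],[0,[0,0,0.07],0],[0,[0,0,0.07],0],[0,[0,0,0.07],0]]'

```text
clock: 5.9
position: [532.5, 65.9, 57.1]
tool_rot: [3.142, -0.0, 0.146]
ft_force: [0.3, 0.4, 0.0]
opening: 0.0
grasp_force: 0.0
```

Emit:
play_rows --deltas '[[0,[0,0,0.01],0],[0,[0,0,0.02],0],[0,[0,0,0.03],0],[0,[0,0,0.04],0],[0,[0,0,0.05],0],[0,[0,0,0.05],0],[0,[0,0,0.05],0],[0,[0,0,0.05],0],[0,[0,0,0.05],0],[0,[0,0,0.05],0]]'

```text
clock: 6.9
position: [532.5, 65.9, 56.6]
tool_rot: [-3.142, -0.0, 0.146]
ft_force: [1.1, -0.5, -1.0]
opening: -0.1
grasp_force: 0.0
```

Emit:
play_rows --deltas '[[0,[0,0,0.01],0],[0,[0,0,0.02],0],[0,[0,0,0.03],0],[0,[0,0,0.04],0],[0,[0,0,0.05],0],[0,[0,0,0.06],0],[0,[0,0,0.07],0],[0,[0,0,0.07],0],[0,[0,0,0.07],0],[0,[0,0,0.07],0]]'

```text
clock: 7.9
position: [532.5, 65.9, 55.9]
tool_rot: [-3.142, -0.0, 0.146]
ft_force: [0.3, -0.3, 0.7]
opening: -0.2
grasp_force: 0.0
```

Emit:
play_rows --deltas '[[0,[0,0,0.01],0],[0,[0,0,0.02],0],[0,[0,0,0.03],0],[0,[0,0,0.04],0],[0,[0,0,0.05],0],[0,[0,0,0.05],0],[0,[0,0,0.05],0],[0,[0,0,0.05],0],[0,[0,0,0.05],0],[0,[0,0,0.05],0]]'

```text
clock: 8.9
position: [532.4, 65.9, 55.4]
tool_rot: [-3.142, 0.0, 0.146]
ft_force: [0.2, 0.2, 0.5]
opening: -0.1
grasp_force: 0.0
```

Emit:
play_rows --deltas '[[0,[0,0,0.01],0],[0,[0,0,0.02],0],[0,[0,0,0.03],0],[0,[0,0,0.04],0],[0,[0,0,0.05],0],[0,[0,0,0.06],0],[0,[0,0,0.06],0],[0,[0,0,0.06],0],[0,[0,0,0.06],0],[0,[0,0,0.06],0]]'

```text
clock: 9.9
position: [532.5, 65.9, 55.1]
tool_rot: [3.142, -0.0, 0.146]
ft_force: [-1.9, -0.4, 4.9]
opening: 0.1
grasp_force: 2.6
```

Emit:
play_rows --deltas '[[0,[0,0,0.01],0],[0,[0,0,0.02],0],[0,[0,0,0.03],0],[0,[0,0,0.04],0],[0,[0,0,0.05],0],[0,[0,0,0.05],0],[0,[0,0,0.05],0],[0,[0,0,0.05],0],[0,[0,0,0.05],0],[0,[0,0,0.05],0]]'

```text
clock: 10.9
position: [532.5, 65.9, 55.1]
tool_rot: [3.141, -0.001, 0.146]
ft_force: [-3.7, -0.6, 10.7]
opening: 0.1
grasp_force: 5.4
```

Emit:
play_rows --deltas '[[0,[0,0,-0.05],0],[0,[0,0,-0.1],0],[0,[0,0,-0.15],0],[0,[0,0,-0.2],0],[0,[0,0,-0.2],0],[0,[0,0,-0.2],0],[0,[0,0,-0.2],0],[0,[0,0,-0.2],0],[0,[0,0,-0.2],0],[0,[0,0,-0.2],0]]'

```text
clock: 11.9
position: [532.5, 65.9, 56.3]
tool_rot: [3.142, 0.0, 0.146]
ft_force: [0.8, -0.6, -0.7]
opening: -0.0
grasp_force: 0.0
```

Run:
```python
from h import *
f=[]
for i in range(8):
    arm.grab_frame("wrist"); s=arm.observe(); f.append([s["ft_force"][2],s["grasp_force"],s["position"][2]])
print(np.round(f,2)); s=arm.observe(); print(s["clock"])
print(delta([498.6,150.4,62],np.radians(14.7)))
```

```text
[[ 1.500e-01  0.000e+00  5.628e+01]
 [-2.700e-01  0.000e+00  5.629e+01]
 [ 3.800e-01  0.000e+00  5.632e+01]
 [-1.100e-01  0.000e+00  5.628e+01]
 [-3.500e-01  0.000e+00  5.628e+01]
 [-4.000e-02  0.000e+00  5.627e+01]
 [-1.700e-01  0.000e+00  5.628e+01]
 [ 3.100e-01  0.000e+00  5.629e+01]]
12.3
(array([-2.12, -8.85, -0.57]), np.float64(-0.111))
```

C is flat: it stayed stiff from contact, with no force plateau. Next is B.

Emit:
play_rows --deltas '[[0,[0,0,-1.2],0],[0,[-0.5,-2.5,-1.5],-0.03],[0,[-1.2,-5.5,-1.5],-0.07],[0,[-1.9,-8,-1.5],-0.1],[0,[-2.1,-8.85,-1.5],-0.11],[0,[-2.1,-8.85,-1.2],-0.11],[0,[-2.1,-8.85,-0.8],-0.11],[0,[-2.1,-8.85,-0.5],-0.11],[0,[-2.1,-8.85,-0.3],-0.11],[0,[-2.1,-8.85,-0.25],-0.11]]'

```text
clock: 13.3
position: [498.9, 149.8, 58.3]
tool_rot: [-3.142, 0.001, 0.255]
ft_force: [0.4, -0.2, 0.2]
opening: -0.2
grasp_force: 0.0
```

Emit:
play_rows --deltas '[[0,[0,0,0.02],0],[0,[0,0,0.03],0],[0,[0,0,0.04],0],[0,[0,0,0.05],0],[0,[0,0,0.06],0],[0,[0,0,0.07],0],[0,[0,0,0.08],0],[0,[0,0,0.08],0],[0,[0,0,0.08],0],[0,[0,0,0.08],0]]'

```text
clock: 14.3
position: [498.9, 150.4, 58.1]
tool_rot: [-3.142, -0.0, 0.256]
ft_force: [-0.1, 0.6, 2.5]
opening: 0.2
grasp_force: 1.5
```

Emit:
play_rows --deltas '[[0,[0,0,0.01],0],[0,[0,0,0.02],0],[0,[0,0,0.03],0],[0,[0,0,0.04],0],[0,[0,0,0.04],0],[0,[0,0,0.04],0],[0,[0,0,0.04],0],[0,[0,0,0.04],0],[0,[0,0,0.04],0],[0,[0,0,0.04],0]]'

```text
clock: 15.3
position: [498.9, 150.4, 58.1]
tool_rot: [3.142, -0.001, 0.256]
ft_force: [-3.0, 0.4, 7.8]
opening: 0.3
grasp_force: 4.1
```

B is stiff too, so A should be the one that rocks. I'll press it to check.

Emit:
play_rows --deltas '[[0,[0,0,-0.6],0],[0,[0,0,-1.4],0],[0,[0.6,-3,-1.5],0.04],[0,[1.2,-6,-1.5],0.08],[0,[1.8,-8.77,-1.5],0.13],[0,[1.82,-8.77,-1.2],0.134],[0,[1.82,-8.77,-0.8],0.134],[0,[1.82,-8.77,-0.5],0.134],[0,[1.82,-8.77,-0.2],0.134],[0,[1.82,-8.77,-0.1],0.134]]'

```text
clock: 16.3
position: [503.2, 192.4, 58.1]
tool_rot: [-3.105, 0.002, 0.192]
ft_force: [0.3, 0.7, 0.2]
opening: -0.1
grasp_force: 0.0
```

Emit:
play_rows --deltas '[[0,[0,0,0.02],0],[0,[0,0,0.03],0],[0,[0,0,0.04],0],[0,[0,0,0.05],0],[0,[0,0,0.06],0],[0,[0,0,0.07],0],[0,[0,0,0.08],0],[0,[0,0,0.08],0],[0,[0,0,0.08],0],[0,[0,0,0.08],0]]'

```text
clock: 17.3
position: [503.4, 192.7, 57.8]
tool_rot: [-3.105, 0.001, 0.192]
ft_force: [0.4, 0.5, -0.3]
opening: 0.3
grasp_force: 0.0
```

The arm stopped short and tilted slightly, so I'll check the joints.

Run:
```python
from h import *
s=arm.observe();print({k:np.round(v,3) for k,v in s.items()})
arm.grab_frame("side"); print(arm.observe()["position"])
print(delta([494.3,239.8,75],np.radians(7)), arm.calibration("wrist")["rotation"])
```

```text
{'clock': np.float64(17.3), 'joints': array([ 0.191,  0.375, -0.352,  0.846,  0.037,  3.141]), 'qvel': array([-0.001,  0.001, -0.002, -0.002,  0.001, -0.001]), 'joint_torque': array([ 2.0000e-03, -5.7885e+01,  2.7750e+01,  1.3000e-02,  1.3100e-01,
       -0.0000e+00]), 'position': array([503.377, 192.724,  57.777]), 'tool_rot': array([-3.105e+00,  1.000e-03,  1.920e-01]), 'ft_force': array([ 0.38 ,  0.497, -0.28 ]), 'torque': array([-0.017, -0.039,  0.031]), 'grasp_force': np.float64(0.0), 'opening': np.float64(0.25)}
[503.37309884 192.7387116   57.78458068]
(array([ 0.01, -4.85, -1.54]), np.float64(0.07)) [-0.30566975  0.03571078 -1.37896104]
```

Joint 6 is at its limit, so I'll lift and turn the tool the other way, toward the half-turn equivalent.

Emit:
play_rows --deltas '[[0,[0,0,-0.5],0],[0,[0,0,-1.5],-0.1],[0,[0,0,-2.5],-0.25],[0,[0,0,-3],-0.4],[0,[0,0,-3],-0.55],[0,[0,0,-3],-0.7],[0,[0,0,-3],-0.85],[0,[0,0,-3],-1.0],[0,[0,0,-3],-1.1],[0,[0,0,-3],-1.1]]'

```text
clock: 18.35
position: [503.7, 191.7, 88.1]
tool_rot: [-3.124, -0.032, 1.293]
ft_force: [0.8, 0.0, 0.7]
opening: 0.2
grasp_force: 0.0
```

Run:
```python
from h import *
s=arm.observe();print({k:np.round(v,3) for k,v in s.items()})
r=R.from_euler("xyz",s["tool_rot"]); print(r.apply([0,0,1]))
```

```text
{'clock': np.float64(18.35), 'joints': array([ 0.189,  0.343, -0.31 ,  0.919,  0.037,  2.037]), 'qvel': array([-0.   ,  0.002, -0.002, -0.002, -0.   ,  0.121]), 'joint_torque': array([ 3.0000e-03, -5.6907e+01,  2.9207e+01,  1.2000e-02,  1.3000e-01,
       -1.5340e+00]), 'position': array([503.692, 191.681,  88.116]), 'tool_rot': array([-3.124, -0.032,  1.293]), 'ft_force': array([0.752, 0.016, 0.655]), 'torque': array([-0.089, -0.003, -0.017]), 'grasp_force': np.float64(0.0), 'opening': np.float64(0.193)}
[-0.00792751  0.03583045 -0.99932644]
```

Run:
```python
from h import *
print(delta([494.3,239.8,75],3.264),delta([494.3,239.8,60],3.264))
```

```text
(array([ 4.33, -2.2 ,  1.49]), np.float64(1.171)) (array([ 4.28, -2.17,  2.99]), np.float64(1.171))
```

Emit:
play_rows --deltas '[[0,[1,-0.5,0],-0.15],[0,[2,-1,0],-0.29],[0,[3,-1.5,0],-0.44],[0,[4,-2,0.5],-0.58],[0,[4.33,-2.2,1],-0.73],[0,[4.33,-2.2,1.49],-0.87],[0,[4.3,-2.2,1.9],-1.02],[0,[4.3,-2.2,2.1],-1.16],[0,[4.3,-2.2,2.3],-1.3],[0,[4.3,-2.2,2.3],-1.44]]'

```text
clock: 19.35
position: [494.0, 239.8, 66.5]
tool_rot: [3.112, -0.022, 2.735]
ft_force: [0.4, 0.4, -0.6]
opening: -0.0
grasp_force: 0.0
```

Emit:
play_rows --deltas '[[0,[0,0,0],-0.13],[0,[0,0,0],-0.26],[0,[0,0,0.1],-0.39],[0,[0,0,0.2],-0.53],[0,[0,0,0.3],-0.53],[0,[0,0,0.4],-0.53],[0,[0,0,0.5],-0.53],[0,[0,0,0.6],-0.53],[0,[0,0,0.65],-0.53],[0,[0,0,0.7],-0.53]]'

```text
clock: 20.35
position: [494.1, 240.1, 59.5]
tool_rot: [3.105, -0.004, -3.022]
ft_force: [0.1, 0.1, -0.8]
opening: 0.5
grasp_force: 0.0
```

Emit:
play_rows --deltas '[[0,[0,0,0.02],0],[0,[0,0,0.04],0],[0,[0,0,0.06],0],[0,[0,0,0.08],0],[0,[0,0,0.1],0],[0,[0,0,0.12],0],[0,[0,0,0.14],0],[0,[0,0,0.15],0],[0,[0,0,0.15],0],[0,[0,0,0.15],0]]'

```text
clock: 21.35
position: [494.1, 240.1, 58.1]
tool_rot: [3.105, -0.004, -3.021]
ft_force: [0.2, 0.1, 0.2]
opening: 0.1
grasp_force: 0.0
```

Emit:
play_rows --deltas '[[0,[0,0,0.01],0],[0,[0,0,0.02],0],[0,[0,0,0.03],0],[0,[0,0,0.04],0],[0,[0,0,0.05],0],[0,[0,0,0.06],0],[0,[0,0,0.07],0],[0,[0,0,0.07],0],[0,[0,0,0.07],0],[0,[0,0,0.07],0]]'

```text
clock: 22.35
position: [494.0, 240.2, 57.4]
tool_rot: [3.105, -0.004, -3.021]
ft_force: [-0.1, -0.7, 0.1]
opening: 0.2
grasp_force: 0.0
```

Emit:
play_rows --deltas '[[0,[0,0,0.01],0],[0,[0,0,0.02],0],[0,[0,0,0.03],0],[0,[0,0,0.04],0],[0,[0,0,0.05],0],[0,[0,0,0.06],0],[0,[0,0,0.07],0],[0,[0,0,0.07],0],[0,[0,0,0.07],0],[0,[0,0,0.07],0]]'

```text
clock: 23.35
position: [494.0, 240.2, 56.7]
tool_rot: [3.105, -0.004, -3.021]
ft_force: [-0.6, 0.1, -1.1]
opening: 0.3
grasp_force: 0.0
```

Emit:
play_rows --deltas '[[0,[0,0,0.01],0],[0,[0,0,0.02],0],[0,[0,0,0.03],0],[0,[0,0,0.04],0],[0,[0,0,0.05],0],[0,[0,0,0.06],0],[0,[0,0,0.07],0],[0,[0,0,0.07],0],[0,[0,0,0.07],0],[0,[0,0,0.07],0]]'

```text
clock: 24.35
position: [494.0, 240.2, 55.9]
tool_rot: [3.105, -0.004, -3.021]
ft_force: [0.0, 0.5, -0.4]
opening: -0.1
grasp_force: 0.0
```

Emit:
play_rows --deltas '[[0,[0,0,0.01],0],[0,[0,0,0.02],0],[0,[0,0,0.03],0],[0,[0,0,0.04],0],[0,[0,0,0.05],0],[0,[0,0,0.06],0],[0,[0,0,0.07],0],[0,[0,0,0.07],0],[0,[0,0,0.07],0],[0,[0,0,0.07],0]]'

```text
clock: 25.35
position: [494.0, 240.3, 55.3]
tool_rot: [3.105, -0.004, -3.021]
ft_force: [0.2, -0.8, 0.6]
opening: 0.1
grasp_force: 0.4
```

Emit:
play_rows --deltas '[[0,[0,0,0.01],0],[0,[0,0,0.02],0],[0,[0,0,0.03],0],[0,[0,0,0.04],0],[0,[0,0,0.05],0],[0,[0,0,0.06],0],[0,[0,0,0.07],0],[0,[0,0,0.07],0],[0,[0,0,0.07],0],[0,[0,0,0.07],0]]'

```text
clock: 26.35
position: [494.0, 240.3, 54.5]
tool_rot: [3.105, -0.004, -3.021]
ft_force: [-1.9, -1.1, 1.7]
opening: 0.1
grasp_force: 1.1
```

Emit:
play_rows --deltas '[[0,[0,0,0.01],0],[0,[0,0,0.02],0],[0,[0,0,0.03],0],[0,[0,0,0.04],0],[0,[0,0,0.05],0],[0,[0,0,0.06],0],[0,[0,0,0.07],0],[0,[0,0,0.08],0],[0,[0,0,0.09],0],[0,[0,0,0.09],0]]'

```text
clock: 27.35
position: [493.9, 240.3, 53.7]
tool_rot: [3.105, -0.004, -3.021]
ft_force: [-3.3, -0.4, 4.8]
opening: 0.1
grasp_force: 2.4
```

Emit:
play_rows --deltas '[[0,[0,0,0.01],0],[0,[0,0,0.02],0],[0,[0,0,0.03],0],[0,[0,0,0.04],0],[0,[0,0,0.05],0],[0,[0,0,0.06],0],[0,[0,0,0.07],0],[0,[0,0,0.07],0],[0,[0,0,0.07],0],[0,[0,0,0.07],0]]'

```text
clock: 28.35
position: [493.9, 240.3, 53.6]
tool_rot: [3.105, -0.003, -3.021]
ft_force: [-5.6, -1.8, 11.2]
opening: -0.1
grasp_force: 5.8
```

A rocks: it gave about 1.8 mm at 1.7 N, then went stiff. I'll ease to about 8 N and hold, then let it up.

Emit:
play_rows --deltas '[[0,[0,0,-0.02],0],[0,[0,0,-0.03],0],[0,[0,0,-0.03],0],[0,[0,0,-0.03],0],[0,[0,0,-0.03],0],[0,[0,0,-0.03],0],[0,[0,0,-0.03],0],[0,[0,0,-0.03],0],[0,[0,0,-0.03],0],[0,[0,0,-0.03],0]]'

```text
clock: 29.35
position: [493.9, 240.3, 53.6]
tool_rot: [3.105, -0.004, -3.021]
ft_force: [-4.5, -1.4, 8.3]
opening: -0.2
grasp_force: 4.4
```

Emit:
play_rows --deltas '[[0,[0,0,-0.05],0],[0,[0,0,-0.12],0],[0,[0,0,-0.2],0],[0,[0,0,-0.28],0],[0,[0,0,-0.35],0],[0,[0,0,-0.5],0],[0,[0,0,-1],0],[0,[0,0,-2],0],[0,[0,0,-3],0],[0,[0,0,-4],0]]'

```text
clock: 30.35
position: [494.6, 238.9, 94.5]
tool_rot: [3.105, -0.003, -3.021]
ft_force: [0.2, 0.0, 0.1]
opening: -0.2
grasp_force: 0.0
```

Run:
```python
from h import *
im=arm.grab_frame("top"); cal=arm.calibration("top")
roi=np.zeros(im.shape[:2],bool); roi[180:255,240:345]=1
for th in (165,175): print(rects(cal,roi&(im.min(2)>th),31,500))
cal=arm.calibration("wrist"); im=arm.grab_frame("wrist"); cv2.imwrite("pics/w2.png",im)
s=arm.observe(); print(s["clock"],s["position"],s["tool_rot"],s["joints"])
print(delta([540.7,245.6,80],3.264))
```

```text
[[440.4, 287.4, 62.2, 29.0, 88.5], [571.2, 233.5, 60.8, 10.2, 7.7], [563.8, 305.7, 79.4, 26.5, 0.3], [543.7, 162.2, 117.6, 42.5, 14.8], [564.1, 278.6, 106.9, 9.3, 12.8], [569.1, 263.7, 110.2, 8.9, 13.1], [578.9, 72.0, 114.9, 41.8, 8.1]]
[[540.3, 308.9, 26.1, 19.8, 0.3], [582.6, 307.4, 27.8, 18.7, -77.4], [542.8, 161.9, 114.8, 41.2, 15.1], [578.6, 72.1, 113.4, 41.3, 8.6]]
30.45 [495.22877158 239.10707906  95.16227536] [ 3.10465972e+00 -8.77014455e-04 -3.02086294e+00] [ 0.27901208  0.34991258 -0.27819944  0.9377263   0.03660928  0.15838933]
(array([-4.59,  0.04,  1.51]), np.float64(-0.002))
```

View pics/w2.png

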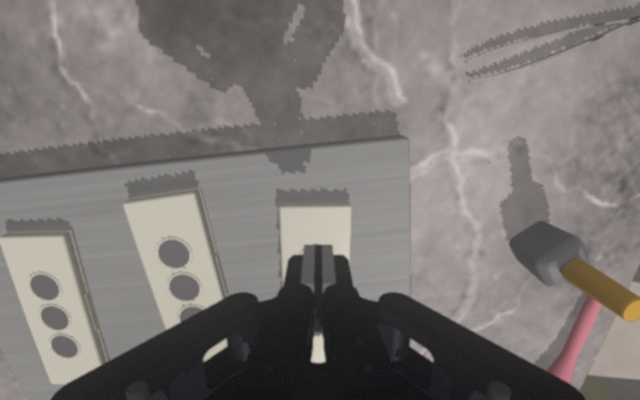

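The wrist view shows A's near end as an edge from (278,206) to (351,206), in line with the tips at (318,250). The bottle at (550,250) is well clear.

Run:
```python
from h import *
cal=arm.calibration("wrist")
p=plane(cal,[(278,206),(351,206),(314.5,206)],30.2); print(p)
print(delta([540.7,245.6,57],3.264),delta([540.7,245.6,45.5],3.264))
```

```text
[[482.25599524 216.18916699  30.2       ]
 [477.60126175 259.0556612   30.2       ]
 [479.9355246  237.53416506  30.2       ]]
(array([-4.6 , -0.04,  3.81]), np.float64(-0.002)) (array([-4.6 , -0.09,  4.96]), np.float64(-0.002))
```

Emit:
play_rows --deltas '[[6.2,[-1.5,0,0],0],[6.2,[-3,0,0],0],[6.2,[-4.5,0,0],0],[6.2,[-4.5,0,0],0],[6.2,[-4.5,0,0.5],0],[6.2,[-4.5,0,1.3],0],[6.2,[-4.5,0,2.2],0],[6.2,[-4.5,0,3],0],[6.2,[-4.5,0,3.4],0],[6.2,[-4.5,0,3.6],0]]'

```text
clock: 31.45
position: [538.4, 245.6, 56.4]
tool_rot: [3.105, -0.005, -3.021]
ft_force: [-0.0, -0.2, -0.3]
opening: 62.0
grasp_force: 0.0
```

Emit:
play_rows --deltas '[[6.2,[0,0,0.2],0],[6.2,[0,0,0.4],0],[6.2,[0,0,0.6],0],[6.2,[0,0,0.8],0],[6.2,[0,0,0.95],0],[6.2,[0,0,1.05],0],[6.2,[0,0,1.15],0],[6.2,[0,0,1.25],0],[6.2,[0,0,1.3],0],[6.2,[0,0,1.3],0]]'

```text
clock: 32.45
position: [538.5, 246.1, 44.0]
tool_rot: [3.105, -0.004, -3.021]
ft_force: [-0.1, 0.1, -0.1]
opening: 62.2
grasp_force: 0.0
```

Emit:
play_rows --deltas '[[6.2,[0,0,-0.05],0],[5.5,[0,0,-0.05],0],[5.0,[0,0,-0.05],0],[4.7,[0,0,-0.05],0],[4.4,[0,0,-0.05],0],[4.0,[0,0,-0.05],0],[4.0,[0,0,-0.05],0],[4.0,[0,0,-0.05],0],[4.0,[0,0,-0.05],0],[4.0,[0,0,-0.05],0]]' --newtons 35

```text
clock: 33.45
position: [538.7, 245.8, 45.0]
tool_rot: [3.106, -0.003, -3.021]
ft_force: [-0.6, -3.0, 5.6]
opening: 42.9
grasp_force: 35.8
```

Emit:
play_rows --deltas '[[4.0,[0,0,-0.1],0],[4.0,[0,0,-0.3],0],[4.0,[0,0,-0.6],0],[4.0,[0,0,-1.0],0],[4.0,[0,0,-1.6],0],[4.0,[0,0,-2.4],0],[4.0,[0,0,-3.4],0],[4.0,[0,0,-4.4],0],[4.0,[0,0,-5.2],0],[4.0,[0,0,-5.7],0]]'

```text
clock: 34.45
position: [539.4, 244.1, 102.8]
tool_rot: [3.105, -0.003, -3.021]
ft_force: [0.3, 0.3, -2.9]
opening: 42.7
grasp_force: 35.9
```

Run:
```python
from h import *
im=arm.grab_frame("side"); cv2.imwrite("pics/s2.png",cv2.resize(im[150:330,250:450],None,fx=3,fy=3))
s=arm.observe(); print(s["clock"],s["position"],s["tool_rot"],s["ft_force"],s["opening"],s["grasp_force"],s["joints"])
print(delta([513.7,-287.1,102],3.264))
```

```text
34.5 [539.52846107 244.11778394 103.1783465 ] [ 3.10482392e+00 -2.10624898e-03 -3.02083365e+00] [ 1.00440378 -0.83511238 -1.47662616] 42.582946513735614 35.9021340784966 [ 0.26636309  0.40803651 -0.16052725  0.99897934  0.03668508  0.14570249]
(array([  8.96, -52.39,  -1.79]), np.float64(-0.002))
```

View pics/s2.png

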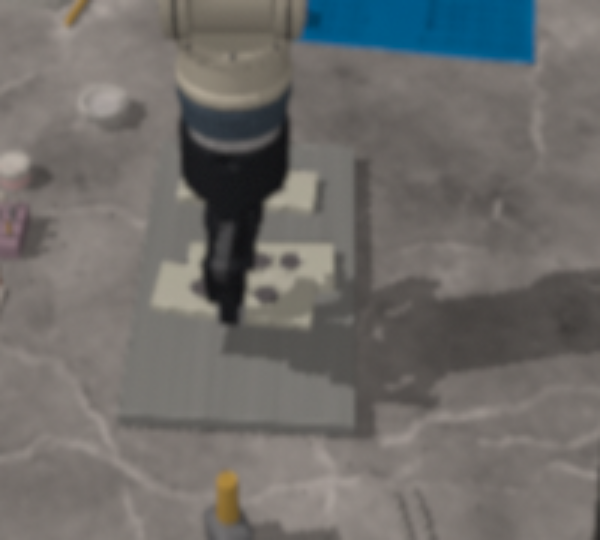

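The palette is held level and lifted clear. Next I'll carry it across.

Emit:
play_rows --deltas '[[4.0,[0.1,-0.5,-0.5],0],[4.0,[0.4,-2.2,-1.2],0],[4.0,[1.0,-5.5,-2],0],[4.0,[1.7,-9.5,-2.5],0],[4.0,[2.4,-14,-3],0],[4.0,[3.2,-18.5,-3.3],0],[4.0,[4,-23,-3.4],0],[4.0,[4.8,-27.5,-3.5],0],[4.0,[5.5,-32,-3.6],0],[4.0,[6.2,-36,-3.7],0]]'

```text
clock: 35.5
position: [520.1, -124.9, 125.8]
tool_rot: [3.105, -0.004, -3.022]
ft_force: [1.2, 0.6, -2.9]
opening: 43.5
grasp_force: 36.2
```

Emit:
play_rows --deltas '[[4.0,[0.7,-4,-0.1],0],[4.0,[1.4,-8,-0.2],0],[4.0,[2.0,-11.5,-0.3],0],[4.0,[2.5,-14.2,-0.3],0],[4.0,[2.8,-15.8,-0.3],0],[4.0,[2.8,-16.4,-0.3],0],[4.0,[2.8,-16.4,0.5],0],[4.0,[2.8,-16.4,1.5],0],[4.0,[2.8,-16.4,2.5],0],[4.0,[2.8,-16.4,3],0]]'

```text
clock: 36.5
position: [512.4, -285.4, 88.3]
tool_rot: [3.104, -0.005, -3.019]
ft_force: [0.2, 0.2, -2.6]
opening: 43.0
grasp_force: 36.2
```

Run:
```python
from h import *
im=arm.grab_frame("side"); cv2.imwrite("pics/s3.png",cv2.resize(im[70:220,300:480],None,fx=4,fy=4))
s=arm.observe(); print(s["clock"],s["position"],s["tool_rot"],s["ft_force"],s["opening"],s["grasp_force"])
print(delta([512.5,-286.5,30],3.264))
```

```text
36.55 [ 512.34361229 -285.47838906   87.94422326] [ 3.10325887 -0.00561377 -3.01955563] [-0.50867259 -1.04132049 -3.63108147] 43.03124193154357 36.1546918930253
(array([-0.04, -0.33,  5.79]), np.float64(-0.0))
```

View pics/s3.png

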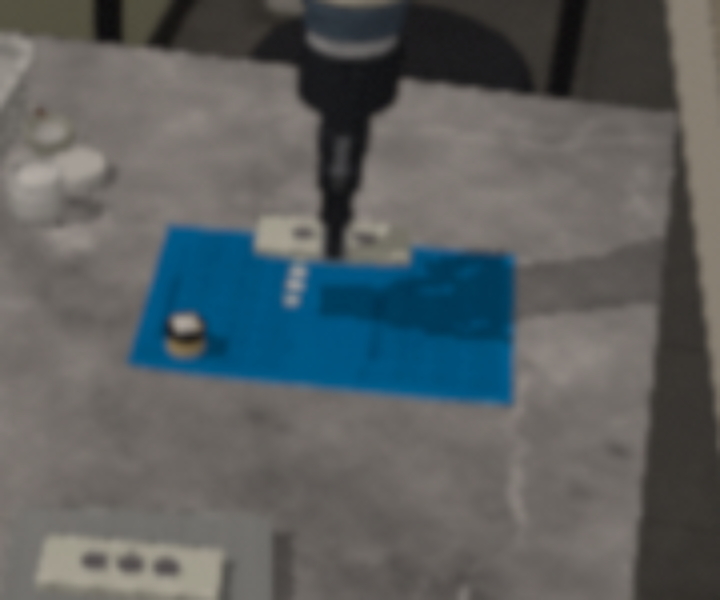

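The palette is held over the board. Before lowering, I'll check whether the white dots on the board, at (295,285) in this crop, stand up from it.

Run:
```python
from h import *
for n,(x0,x1,y0,y1) in (("top",(418,455,205,222)),("side",(365,385,126,150))):
    im=cv2.imread(f"pics/{n}0.png"); m=np.zeros(im.shape[:2],np.uint8); m[y0:y1,x0:x1]=im.min(2)[y0:y1,x0:x1]>110
    k,l,st,c=cv2.connectedComponentsWithStats(m)
    for z in (2,8): print(n,z,st[1:,4],plane(arm.calibration(n),c[1:],z)[:,:2].round(1).tolist())
```

```text
top 2 [34 11 13 15 15 12] [[550.8, -392.6], [552.8, -371.7], [545.4, -313.6], [548.0, -332.5], [550.8, -352.9], [545.1, -292.5]]
top 8 [34 11 13 15 15 12] [[550.0, -390.7], [552.1, -369.8], [544.7, -312.0], [547.2, -330.8], [550.0, -351.2], [544.4, -291.0]]
side 2 [42  2  4 15  4] [[551.4, -400.4], [555.2, -372.9], [550.9, -352.0], [548.7, -323.8], [545.6, -293.1]]
side 8 [42  2  4 15  4] [[549.9, -391.2], [553.7, -363.8], [549.5, -343.1], [547.2, -315.1], [544.1, -284.7]]
```

The dots triangulate to z = 2 mm, so they are printed flat. I'll lower the palette.

Emit:
play_rows --deltas '[[4.0,[-0.05,-0.1,1],0],[4.0,[-0.05,-0.2,2],0],[4.0,[-0.05,-0.3,3],0],[4.0,[-0.05,-0.3,4],0],[4.0,[-0.05,-0.3,4.7],0],[4.0,[-0.05,-0.3,5.2],0],[4.0,[-0.05,-0.3,5.5],0],[4.0,[-0.05,-0.3,5.7],0],[4.0,[-0.05,-0.3,5.8],0],[4.0,[-0.05,-0.3,5.85],0]]'

```text
clock: 37.55
position: [513.3, -287.8, 31.4]
tool_rot: [3.105, -0.004, -3.021]
ft_force: [-0.7, 0.5, -3.1]
opening: 43.1
grasp_force: 36.2
```

Emit:
play_rows --deltas '[[4.0,[0,0,0.03],0],[4.0,[0,0,0.06],0],[4.0,[0,0,0.1],0],[4.0,[0,0,0.12],0],[4.0,[0,0,0.14],0],[4.0,[0,0,0.16],0],[4.0,[0,0,0.18],0],[4.0,[0,0,0.18],0],[4.0,[0,0,0.18],0],[4.0,[0,0,0.18],0]]'

```text
clock: 38.55
position: [513.1, -287.7, 29.4]
tool_rot: [3.105, -0.004, -3.021]
ft_force: [-0.3, 0.6, -3.4]
opening: 42.9
grasp_force: 36.2
```

Emit:
play_rows --deltas '[[4.0,[0,0,0.02],0],[4.0,[0,0,0.04],0],[4.0,[0,0,0.06],0],[4.0,[0,0,0.08],0],[4.0,[0,0,0.1],0],[4.0,[0,0,0.12],0],[4.0,[0,0,0.14],0],[4.0,[0,0,0.14],0],[4.0,[0,0,0.14],0],[4.0,[0,0,0.14],0]]'

```text
clock: 39.55
position: [513.1, -287.6, 28.0]
tool_rot: [3.105, -0.004, -3.021]
ft_force: [-0.6, -0.0, -3.3]
opening: 42.8
grasp_force: 36.2
```

Emit:
play_rows --deltas '[[4.0,[0,0,0.01],0],[4.0,[0,0,0.02],0],[4.0,[0,0,0.03],0],[4.0,[0,0,0.04],0],[4.0,[0,0,0.05],0],[4.0,[0,0,0.06],0],[4.0,[0,0,0.07],0],[4.0,[0,0,0.07],0],[4.0,[0,0,0.07],0],[4.0,[0,0,0.07],0]]'

```text
clock: 40.55
position: [513.2, -287.6, 27.3]
tool_rot: [3.105, -0.004, -3.021]
ft_force: [-0.0, 0.7, -2.7]
opening: 42.6
grasp_force: 36.2
```

Emit:
play_rows --deltas '[[4.0,[0,0,0.01],0],[4.0,[0,0,0.02],0],[4.0,[0,0,0.03],0],[4.0,[0,0,0.04],0],[4.0,[0,0,0.05],0],[4.0,[0,0,0.06],0],[4.0,[0,0,0.07],0],[4.0,[0,0,0.07],0],[4.0,[0,0,0.07],0],[4.0,[0,0,0.07],0]]'

```text
clock: 41.55
position: [513.1, -287.6, 26.6]
tool_rot: [3.105, -0.004, -3.021]
ft_force: [0.1, 0.6, -2.0]
opening: 42.9
grasp_force: 36.3
```

Emit:
play_rows --deltas '[[4.0,[0,0,0.01],0],[4.0,[0,0,0.02],0],[4.0,[0,0,0.03],0],[4.0,[0,0,0.04],0],[4.0,[0,0,0.05],0],[4.0,[0,0,0.06],0],[4.0,[0,0,0.06],0],[4.0,[0,0,0.06],0],[4.0,[0,0,0.06],0],[4.0,[0,0,0.06],0]]'

```text
clock: 42.55
position: [513.1, -287.6, 26.6]
tool_rot: [3.105, -0.004, -3.021]
ft_force: [-2.1, 1.9, 6.6]
opening: 43.1
grasp_force: 37.2
```

It has touched down, so I'll release and retreat.

Emit:
play_rows --deltas '[[4.2,[0,0,-0.03],0],[4.4,[0,0,-0.03],0],[4.6,[0,0,-0.03],0],[5.0,[0,0,-0.03],0],[5.5,[0,0,-0.03],0],[6.0,[0,0,-0.03],0],[6.2,[0,0,-0.03],0],[6.2,[0,0,-0.03],0],[6.2,[0,0,-0.03],0],[6.2,[0,0,-0.03],0]]'

```text
clock: 43.55
position: [513.1, -287.6, 26.3]
tool_rot: [3.105, -0.004, -3.021]
ft_force: [0.2, 0.2, 0.5]
opening: 62.3
grasp_force: 0.0
```

Emit:
play_rows --deltas '[[6.2,[0,0,-0.3],0],[6.2,[0,0,-0.8],0],[6.2,[0,0,-1.5],0],[6.2,[0,0,-2.5],0],[6.2,[0,0,-4],0],[6.2,[0,0,-6],0],[6.2,[0,0,-8.5],0],[6.2,[0,0,-11],0],[6.2,[0,0,-13.5],0],[6.2,[0,0,-15],0]]'

```text
clock: 44.55
position: [514.7, -293.3, 179.3]
tool_rot: [3.107, -0.002, -3.021]
ft_force: [0.6, 0.1, -0.2]
opening: 62.0
grasp_force: 0.0
```

Emit:
play_rows --deltas '[[6.2,[0,2,0],0],[6.2,[0,6,0],0],[6.2,[0,10,0],0],[6.2,[0,14,0],0],[6.2,[0,17,0],0],[6.2,[0,19,0],0],[6.2,[0,20,0],0],[6.2,[0,20,0],0],[6.2,[0,20,0],0],[6.2,[0,20,0],0]]'

```text
clock: 45.55
position: [490.4, -95.4, 183.3]
tool_rot: [3.105, -0.004, -3.022]
ft_force: [-0.3, -0.3, 0.5]
opening: 62.1
grasp_force: 0.0
```

Run:
```python
from h import *
im=arm.grab_frame("side"); cv2.imwrite("pics/s4.png",cv2.resize(im[70:350,200:480],None,fx=2,fy=2))
t=arm.grab_frame("top"); cv2.imwrite("pics/t4.png",t[130:290,180:480])
for n in("top","side"):
  for k in("palette_1","practice_sheet","pigment_jar"): print(n,k,[([round(v) for v in d["point"]],round(d["confidence"],2)) for d in arm.spot_point(n,k)][:4])
m=(t.min(2)>150); m[:,:370]=0; m[:170]=0; m[280:]=0; m[:,470:]=0
print(rects(arm.calibration("top"),m,12,1500)); print(arm.observe()["clock"],arm.observe()["position"])
```

```text
top palette_1 [([544, 158, 18], 0.62), ([575, 72, 20], 0.62), ([514, -286, 0], 0.58)]
top practice_sheet [([513, -289, -2], 0.61)]
top pigment_jar [([555, 161, 3], 0.33)]
side palette_1 [([543, 163, 20], 0.93), ([514, -286, 4], 0.86), ([577, 73, 23], 0.82)]
side practice_sheet [([514, -291, 1], 0.58)]
side pigment_jar []
[[531.2, -288.2, 149.9, 53.2, 0.1], [542.5, -274.3, 152.5, 12.6, -18.3], [487.8, -184.1, 329.4, 146.0, -10.2], [586.9, -146.9, 156.1, 16.1, -20.1]]
45.95 [490.32064837 -94.77074968 183.41848174]
```

View pics/s4.png

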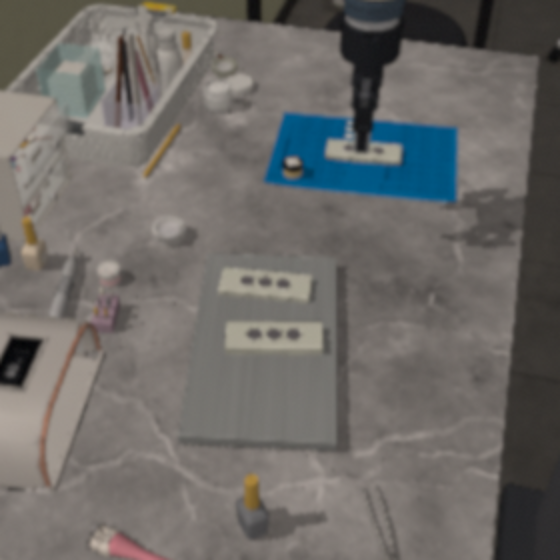

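View pics/t4.png

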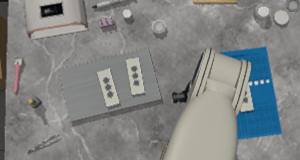

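The side view shows the palette lying right way up in the middle of the board at (365,150), about (514,-286). The jar at (292,167), the bottle, the dish and the two flat palettes haven't moved, and the arm is clear. I'll hand in.

```bash
python3 -c "
from plant import arm
print(arm.close_job())"
```

```text
the job is handed in; nothing more can be done
None
```

The rocking palette was the leftmost one: I pressed its end down on the plate and held it there, then laid it right way up in the middle of the blue board and handed the job in at about 46 s; the hardest press reading was 11.2 N (briefly over the 5–10 N asked, well under 20 N), and the other things look undisturbed.

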